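# Crank up the plate-decorating stand

### The job

Pick up the loose hand crank and seat its socket fully home on the drive hidden inside the stand's collar, feeling gently for the fit and never ramming it. Then turn the crank clockwise (seen from above) until the platform with the plate is fully up against its stop, and leave the crank seated and let go. Do not lift or push the stand by hand, and leave the jars and the mug alone.

Things in the scene. Friction and masses are not known exactly. Their poses are not given: they have to be found in the camera images.
- stand: Heavy low grey gear housing fixed to the bench, 150 x 360 x 60 mm high. Origin: centre of its underside; z up, y along its long side. On top at y = +100 mm stands the dark steel drive collar (tube, radius 19 mm inside, 25 outside, 24 high); at y = -100 mm is the lifting platform with a white plate fixed on it (radius 72 mm with its clips, top at 98 to 132 mm)
- drive_mouth (a point): Centre of the collar's open mouth, 84 mm above the bench. A black brush seal hides the inside from view but offers no resistance. The drive inside turns only under a load of about 0.2 to 0.3 N m and stays where it is left
- drive_floor (a point): Floor of the collar, on the drive axis, 24 mm below the mouth. From it rises the hidden hex drive: 20 mm across flats, 14 high, with three key lugs (4.6 wide, out to radius 14.2, full height) on alternate flats, topped by an 8 mm high pilot cone (20.8 to 10 mm diameter). Which way it lies differs every time and is not given: this frame has the stand's axes and does not turn with the drive
- crank: Loose steel hand crank, about 0.4 kg, nearly all in the hub, standing on the bench on its socket. Origin: centre of the socket's lower rim; z up along the turning axis, x along the arm. From z 0 to 26 mm the hex socket; z 26 to 30 a round flange, radius 24; z 26 to 34 the dark arm, 16 wide, from hub to x = 78; z 30 to 66 the red grip block
- crank_socket (a point): Centre of the socket's lower rim. Bore 22.6 mm across flats, 26 deep, 34 over outer corners; three 9.6 mm slots through its walls, facing the crank's +x and 120 degrees either side, take the lugs. It fits every 120 degrees, within about 10. Seated, the rim is on the collar's floor and the flange 2 mm over the collar; not lined up, it stops 14 mm higher (13 to 14 when nearly right)
- crank_grip (a point): Centre of the red square grip block above the flange, 50 mm over the socket's rim on the turning axis: 26 x 26 mm, faces along the crank's x and y, 36 mm high
- knob_mid (a point): On the axis of the crank's black knob, 55 mm over the socket's rim and 65 mm from the turning axis. The knob spins freely on the arm: 22 mm diameter, z 36 to 76 mm over the rim
- platform (a joint): Height of the lifting platform in m: about 0.001 to 0.018 at the start, 0.035 fully up against the stop. Rises 10 mm for each radian the drive is turned clockwise seen from above
- blue_jar: Closed blue paint jar, radius 34 mm, 88 mm high, origin at the centre of its underside; leave alone
- pink_jar: Closed terracotta-pink paint jar with a green lid, radius 34 mm, 88 mm high, origin at the centre of its underside; leave alone
- mug: White mug, rim radius 38 mm, 85 mm high, handle to its +y, origin at the centre of its underside; leave alone
Not all that is in view belongs to the job. What is meant by the crank is not purple or turquoise, and is the smaller of those in its own colour.

How it is judged:
On the way, in this order (a step that is already met when the one before it is completed fails the run):
1. the crank is seated home on the hidden drive (z of crank in the frame of drive_floor below 0.004 m and horizontal distance between crank and drive_floor below 0.003 m and angle between crank's own z axis and vertical below 0.12 rad), for 0.2 s.
2. the platform is wound up to its stop with the crank still seated (value of joint platform above 0.0325 m and z of crank in the frame of drive_floor below 0.006 m and horizontal distance between crank and drive_floor below 0.004 m), for 0.2 s.
At the end, for the whole second after the job is handed in: The platform is within 2.5 mm of its upper stop, the crank sits home on the drive (within 5 mm of the collar's floor in height, 3.5 mm of the axis, tilted less than 0.12 rad), at rest and let go (value of joint platform above 0.0325 m and z of crank in the frame of drive_floor below 0.005 m and horizontal distance between crank and drive_floor below 0.0035 m and angle between crank's own z axis and vertical below 0.12 rad and linear speed of crank below 0.02 m/s); the robot touches nothing.
It fails at once if the crank is rammed: pressed on the stand with more than 40 N before it is home (z of crank in the frame of drive_floor above 0.008 m and contact force between crank and stand above 40 N).
It fails at once if the stand or its platform is pushed by the arm or fingers with more than 15 N (contact force between any of the fingers, the arm and stand above 15 N).
It fails at once if a jar or the mug is moved by more than 30 mm or tipped (distance of any of blue_jar, pink_jar, mug from where it was at the start of the episode above 0.03 m or angle between any of blue_jar, pink_jar, mug's own z axis and vertical above 0.4 rad).
It also fails if it takes over 72 s, if anything falls off the work surface, if the arm or the gripper's body presses on something with over 40 N, if the wrist force passes 120 N, or if a joint passes its speed limit or range.

### The arm

A 6-joint arm with a two-finger parallel gripper is mounted at the origin on the work surface. World frame = base frame: x ahead of the robot, y to its left, z up, the work surface at z = 0. Lengths are in m, angles in rad, forces in N, time in s.
With the tool pointing down it reaches from about 0.425 to 0.95 m from the base axis. Payload 3.5 kg.
Tool frame: the origin (TCP) lies midway between the tips of the shut fingers; the grasp point (between the pads) lies 19 mm behind it; z points along the fingers, y is the direction in which the jaws open and shut (so a half turn about z gives the same grasp; the last joint's range is limited). The gripper opens to 85 mm and grips with 20 to 120 N. Pads are 22 mm wide; open, the fingers measure 114 mm over their backs; the gripper's body (76 mm by 85 mm) begins 54 mm behind the grasp point. The pads swing forward as they close: fully open they stand 13 mm farther back than shut.
Start: joints at [-1.389, 0.286, 1.577, -0, 1.279, -0.15], TCP at [0.22, -0.638, 0.231] pointing down, gripper open.
Joint ranges: [-2.77, 2.77], [-0.9, 2.22], [0.21, 2.48], [-1.53, 4.67], [0.24, 2.81], [-2.84, 2.84]. Speed limits (rad/s): [2.79, 2.79, 3.14, 3.14, 3.14, 3.14].

### API

Orientations are given as a unit quaternion [x, y, z, w].
In Python, from plant import ctrl gives the robot as it stands.
- The arm moves only by the tool apply_moves, never from a script. Its argument "moves" is a list that holds one entry, the list of rows, each a list of 7 numbers: the shift along the tool's x, y, z in m, then the turn, a rotation vector about the tool's x, y, z in degrees, then the gripper's target within -1 to 1 (shut at 1, half-way at 0, fully open at -1). In form: [[[tx, ty, tz, ax, ay, az, hand], ...]]. A call has 1 to 12 rows; each row shifts and turns the pose as measured when the row begins, along the tool's axes as they then stand; what a row does not reach is not made up. A row lasts 1/10 s, in which the tool goes at most 50 mm and 8.59 degrees, less where a joint would pass 70% of its speed; a pose out of reach is approached as far as the arm can. A call with a gripper value outside its range is refused whole. The fingers move at their own pace and stop on an object; "force" is the grip in N (left out, the last holds). Time passes only in rows, so rows that do not move let the fingers close. It gives the time, the measured TCP pose, the force and the opening at its end, in the units of the state.
- ctrl.get_state(): the state, without advancing time (a new reading comes with each control period).
- ctrl.read_camera(name): name is "side" or "top" or "wrist"; returns the picture (384x512x3 uint8, red, green, blue); there is no depth.
- ctrl.get_calibration(name): a dict with "camera_matrix" (3x3 intrinsics, pixels), "cam_to_world" (4x4, takes a point from camera to world coordinates). Camera axes: x right, y up, looking along -z (the intrinsics and any distortion apply to the point x, -y, -z); pixel columns grow to the right and rows downward; lengths in m; the calibration is good to about 2 mm. A picture is of the moment at which its call begins: read the wrist's pose just before it. get_calibration takes no time and is no camera call; for the wrist camera it gives the pose at the moment of the call.
- ctrl.sign_off(): hands the job in, once; it reports no verdict.
The state is a dict: "time": time; "qpos": joint angles; "dq": joint speeds; "joint_efforts": joint torques, N m; "eef_pos": TCP position; "tcp_rot": TCP orientation; "contact_force": force on the tool from outside, world axes, zero at the start; "wrist_torque": the same for the moment, N m; "opening": opening from 0.0 (shut) to 1.0 (fully open).
Only numpy, scipy, OpenCV 4.12 (cv2) and the standard library are available. Lean on these libraries where they do the work, as an engineer would, in place of code of your own. Each camera call takes 0.05 s, during which the arm holds its last target. There are 200 camera calls.

## Working session

There is one attempt and no reset: what is moved stays moved. The work goes in short steps, Python scripts to look and compute and a tool call to move; the robot and the scene stay as the last step left them, time stands still between calls to the robot, and variables do not carry over. Pictures are saved under pics/ and viewed, about 8 in all and at most 12, crops included, and the job is handed in when it is done.

Besides the shell and the picture viewer there is one more tool, called after "Emit:" as name(argument=value, ...), one argument or row to a line, values as JSON. apply_moves: Moves the arm, as the interface text tells. Its arguments: {"type":"object","properties":{"moves":{"type":"array","items":{"type":"array","items":{"type":"array","items":{"type":"number"}}}},"force":{"type":"number"}},"required":["moves"]}

```bash
mkdir -p pics; ls; cat > h.py <<'E'
import numpy as np, cv2
from plant import ctrl
def save(cam,name,crop=None,scale=1):
    c=ctrl.get_calibration(cam); im=ctrl.read_camera(cam)
    np.savez('pics/'+name+'.npz',im=im,K=c['camera_matrix'],T=c['cam_to_world'])
    o=cv2.cvtColor(im,cv2.COLOR_RGB2BGR)
    cv2.imwrite('pics/'+name+'.png',o); return o,c
def ray(name,u,v,z):
    d=np.load('pics/'+name+'.npz');K,T=d['K'],d['T']
    p=np.linalg.solve(K,[u,v,1]);r=T[:3,:3]@[p[0],-p[1],-p[2]];o=T[:3,3]
    return o+r*(z-o[2])/r[2]
def proj(name,P):
    d=np.load('pics/'+name+'.npz');K,T=d['K'],d['T']
    c=T[:3,:3].T@(np.array(P)-T[:3,3]);q=K@[c[0],-c[1],-c[2]];return q[:2]/q[2]
E
python3 - <<'E'
from h import *
a,c=save('top','top0');b,_=save('side','side0')
print({k:v for k,v in c.items()})
cv2.imwrite('pics/both.png',cv2.resize(a,(800,600)))
print(ctrl.get_state())
E
```

```text
pics
{'camera_matrix': array([[357.3411328 ,   0.        , 256.5965124 ],
       [  0.        , 357.3411328 , 194.37837783],
       [  0.        ,   0.        ,   1.        ]]), 'cam_to_world': array([[-1.84452207e-02,  9.94486424e-01, -1.03230457e-01,
         4.51670386e-01],
       [-9.99829296e-01, -1.84574629e-02,  8.36728028e-04,
         1.13349308e-01],
       [-1.07325767e-03,  1.03228269e-01,  9.94657113e-01,
         9.76575883e-01],
       [ 0.00000000e+00,  0.00000000e+00,  0.00000000e+00,
         1.00000000e+00]])}
{'time': 0.1, 'qpos': array([-1.38897643e+00,  2.87110128e-01,  1.57806000e+00,  6.16949078e-06,
        1.27859563e+00, -1.50017535e-01]), 'dq': array([ 0.00089546, -0.00284502, -0.00428334, -0.00059698, -0.00144313,
       -0.00026202]), 'joint_efforts': array([ 7.14792550e-04, -4.07296443e+01, -2.93695968e+01, -1.02808899e-04,
        3.44017666e-03,  7.92074758e-06]), 'eef_pos': array([ 0.21980963, -0.63756783,  0.23004754]), 'tcp_rot': array([ 9.86266603e-01,  1.65157524e-01, -1.43240344e-05, -1.08645849e-03]), 'contact_force': array([1.23801125, 0.92089037, 0.02919984]), 'wrist_torque': array([-0.02978106, -0.01158376,  0.00967136]), 'opening': 1.0002073835762564}
```

View pics/both.png

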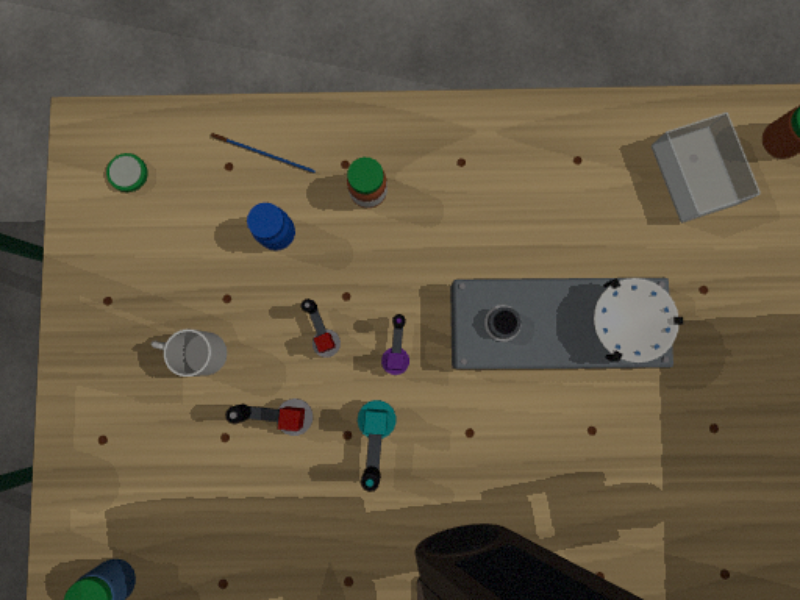

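View pics/side0.png

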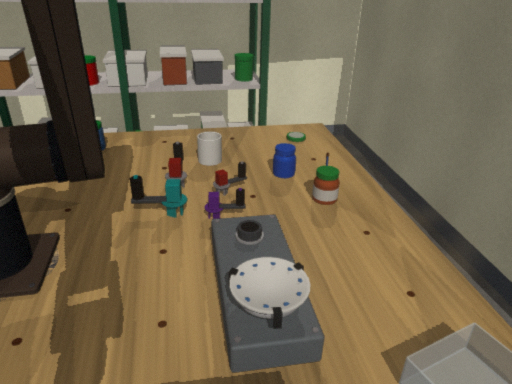

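Candidates in the 800-px top view are: small red (324,343), large red (291,419), purple (396,360) and turquoise (377,418). Purple and turquoise are ruled out, and the smaller of the two reds is the one at (324,343). The collar mouth is at (504,322) and the plate at (636,320).

```bash
python3 - <<'E'
from h import *
d=np.load('pics/top0.npz');im=d['im'].astype(int)
s=1.5625
m=((im[...,0]>100)&(im[...,1]<50)&(im[...,2]<50)).astype(np.uint8)
n,l,st,ce=cv2.connectedComponentsWithStats(m)
for i in range(1,n):
    if st[i,4]>20: print(st[i],ce[i]*s,ray('top0',*ce[i],.062))
for nm,u,v,z in [('knobS',309,306,.076),('knobL',238,413,.076),('gripL',291,419,.066),('mouth',504,322,.084),('c1',454,281,.06),('c2',453,368,.06),('c3',671,369,.06),('c4',668,279,.06),('plate',636,320,.11)]:
    print(nm,ray('top0',u/s,v/s,z).round(4))
o=im[150:290,140:360].astype(np.uint8)[...,::-1]
o=cv2.resize(np.ascontiguousarray(o),None,fx=3.6,fy=3.6,interpolation=cv2.INTER_CUBIC)
cv2.imwrite('pics/crop.png',o)
E
```

```text
[201 213  12  12  75] [323.41666667 342.02083333] [0.48597251 0.24048934 0.062     ]
[179 262  13  14  80] [291.07421875 418.10546875] [0.36442449 0.29315603 0.062     ]
knobS [0.5442 0.2617 0.076 ]
knobL [0.3753 0.3748 0.076 ]
gripL [0.3634 0.2925 0.066 ]
mouth [ 0.5118 -0.0519  0.084 ]
c1 [0.583  0.0239 0.06  ]
c2 [0.4398 0.0296 0.06  ]
c3 [ 0.4317 -0.3255  0.06  ]
c4 [ 0.5798 -0.3307  0.06  ]
plate [ 0.5094 -0.2524  0.11  ]
```

View pics/crop.png

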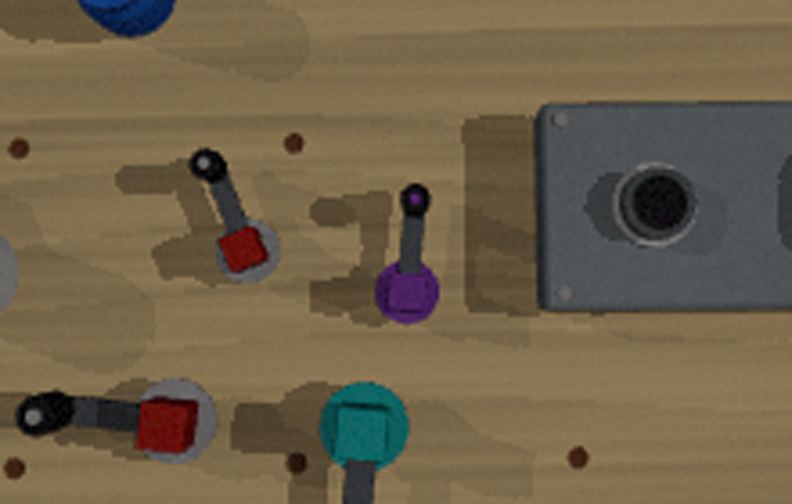

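The crop confirms the choice: the small red-grip crank has its grip at (245,248) and its knob at (207,163). Its knob-to-axis distance measures about 62 mm against 65 nominal, while the large one measures 83 mm. Next I move above it.

Emit:
apply_moves(
  moves=[
    [[0.039, -0.028, 0, 0, 0, 0, -1], [0.039, -0.028, 0, 0, 0, 0, -1], [0.039, -0.028, 0, 0, 0, 0, -1], [0.039, -0.028, 0, 0, 0, 0, -1], [0.039, -0.028, 0, 0, 0, 0, -1], [0.039, -0.028, 0, 0, 0, 0, -1], [0.039, -0.028, 0, 0, 0, 0, -1], [0.039, -0.028, 0, 0, 0, 0, -1], [0.039, -0.028, 0, 0, 0, 0, -1], [0.039, -0.028, 0, 0, 0, 0, -1]],
  ],
)

```text
time: 1.1
eef_pos: [0.5022, -0.2349, 0.2246]
tcp_rot: [0.987, 0.159, -0.002, -0.005]
contact_force: [-0.1, -1.4, 0.6]
opening: 0.996
```

Emit:
apply_moves(
  moves=[
    [[0.015, -0.047, 0, 0, 0, 0, -1], [0.015, -0.047, 0, 0, 0, 0, -1], [0.015, -0.047, 0, 0, 0, 0, -1], [0.015, -0.047, 0, 0, 0, 0, -1], [0.015, -0.047, 0, 0, 0, 0, -1], [0.015, -0.047, 0, 0, 0, 0, -1], [0.015, -0.047, 0, 0, 0, 0, -1], [0.015, -0.047, 0, 0, 0, 0, -1], [0.015, -0.047, 0, 0, 0, 0, -1], [0.015, -0.047, 0, 0, 0, 0, -1]],
  ],
)

```text
time: 2.1
eef_pos: [0.4939, 0.265, 0.2256]
tcp_rot: [0.987, 0.159, -0.003, -0.006]
contact_force: [0.7, -0.2, 0.1]
opening: 1.001
```

Emit:
apply_moves(
  moves=[
    [[0, 0, 0, 0, 0, -8.5, -1], [0, 0, 0, 0, 0, -8.5, -1], [0, 0, 0, 0, 0, -8.5, -1], [0, 0, 0, 0, 0, -8.5, -1], [0, 0, 0, 0, 0, -8.5, -1], [0, 0, 0, 0, 0, -8.5, -1], [0, 0, 0, 0, 0, -8.5, -1], [0, 0, 0, 0, 0, -8.5, -1], [0, 0, 0, 0, 0, -8.5, -1], [0, 0, 0, 0, 0, -8.5, -1], [0, 0, 0, 0, 0, -8.5, -1], [0, 0, 0, 0, 0, -8.5, -1]],
  ],
)

```text
time: 3.3
eef_pos: [0.487, 0.2722, 0.2176]
tcp_rot: [0.487, 0.873, -0.002, -0.011]
contact_force: [0.4, -0.4, 0.2]
opening: 1.0
```

Emit:
apply_moves(
  moves=[
    [[0, 0, 0, 0, 0, -8.5, -1], [0, 0, 0, 0, 0, -8.5, -1], [0, 0, 0, 0, 0, -8.5, -1], [0, 0, 0, 0, 0, -8.5, -1], [0, 0, 0, 0, 0, -8.5, -1], [0, 0, 0, 0, 0, -8.5, -1], [0, 0, 0, 0, 0, -8.5, -1], [0, 0, 0, 0, 0, -8.5, -1], [0, 0, 0, 0, 0, -8.5, -1], [0, 0, 0, 0, 0, 0, -1]],
  ],
)

```text
time: 4.3
eef_pos: [0.4829, 0.2708, 0.211]
tcp_rot: [-0.165, 0.986, 0.004, -0.016]
contact_force: [-0.3, 0.0, -0.1]
opening: 0.999
```

```bash
python3 - <<'E'
from h import *
s=ctrl.get_state();print(s)
save('wrist','w1')
im=np.load('pics/w1.npz')['im'].astype(int)
m=((im[...,0]>90)&(im[...,1]<50)&(im[...,2]<50)).astype(np.uint8)
n,l,st,ce=cv2.connectedComponentsWithStats(m)
for i in range(1,n):
    if st[i,4]>50: print(st[i],ce[i],ray('w1',*ce[i],.066), cv2.minAreaRect(np.argwhere(l==i)[:,::-1].astype(np.float32)))
E
```

```text
{'time': 4.3, 'qpos': array([ 0.32174557,  0.05271117,  1.88099026,  0.01403345,  1.2378885 ,
       -1.58603862]), 'dq': array([-0.00018441,  0.00204285,  0.00722043,  0.00019478, -0.00095029,
        0.04490713]), 'joint_efforts': array([ 2.09274556e-03, -3.06184065e+01, -2.85152006e+01,  2.51974346e-02,
        6.52081962e-02, -3.90491802e-01]), 'eef_pos': array([0.48291509, 0.27081197, 0.21102754]), 'tcp_rot': array([-0.16531649,  0.98610446,  0.00422954, -0.01582887]), 'contact_force': array([-0.34852643,  0.02349842, -0.06007235]), 'wrist_torque': array([ 0.00378049, -0.00537423,  0.0281983 ]), 'opening': 0.9988858489841909}
[ 290   44   55   51 1629] [318.55064457  68.83609576] [0.36286657 0.2960091  0.066     ] ((317.800048828125, 69.9000015258789), (40.69643783569336, 44.72135925292969), 26.56505012512207)
[208 164  27  26 630] [221.12380952 176.65079365] [0.4864194  0.24275571 0.066     ] ((221.02792358398438, 176.890869140625), (25.435197830200195, 25.150205612182617), 85.91438293457031)
```

View pics/w1.png

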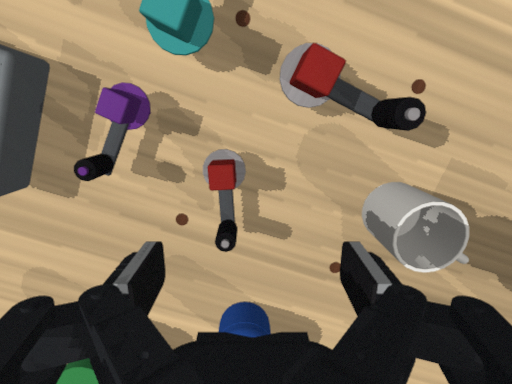

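The wrist view shows the small red crank with its grip at (221,176) and knob tip at (226,243). The fingers are clear of everything. I work out the correction next.

```bash
cat >> h.py <<'E'
from scipy.spatial.transform import Rotation as Rn
def goto(P,yaw):
    "tool-frame shift and rotvec(deg) to TCP P with tool x at yaw deg, z down"
    s=ctrl.get_state();R=Rn.from_quat(s['tcp_rot']);y=np.radians(yaw)
    x=np.array([np.cos(y),np.sin(y),0]);z=np.array([0,0,-1.]);D=Rn.from_matrix(np.c_[x,np.cross(z,x),z])
    print('shift',R.inv().apply(np.array(P)-s['eef_pos']).round(4),'rot',np.degrees((R.inv()*D).as_rotvec()).round(2),
      'tool x yaw',np.degrees(np.arctan2(R.as_matrix()[1,0],R.as_matrix()[0,0])).round(2))
E
python3 - <<'E'
from h import *
k=ray('w1',226,243,.076);g=ray('w1',221.5,178,.066)
g2=ray('w1',222,164,.066)
print(k,g,g2,np.degrees(np.arctan2(*(k-g)[1::-1])))
goto([.487,.2415,.13],199.5)
E
```

```text
[0.54786356 0.2682197  0.076     ] [0.48759758 0.24351661 0.066     ] [0.47411914 0.23976481 0.066     ] 22.288778544595832
shift [ 0.0032 -0.0301  0.0807] rot [ 0.78 -1.72 -0.61] tool x yaw -161.1
```

Emit:
apply_moves(
  moves=[
    [[0.001, -0.01, 0.027, 0.4, -0.9, 0.5, -1], [0.001, -0.01, 0.027, 0.4, -0.8, 0, -1], [0.001, -0.01, 0.026, 0, 0, 0, -1], [0, 0, 0, 0, 0, 0, -1]],
  ],
)

```text
time: 4.75
eef_pos: [0.4889, 0.2413, 0.1296]
tcp_rot: [-0.154, 0.988, -0.0, 0.002]
contact_force: [-0.9, 0.2, -0.4]
opening: 1.0
```

```bash
python3 - <<'E'
from h import *
goto([.487,.2415,.034],201)
save('wrist','w2')
im=np.load('pics/w2.npz')['im'].astype(int)
m=((im[...,0]>90)&(im[...,1]<50)&(im[...,2]<50)).astype(np.uint8)
n,l,st,ce=cv2.connectedComponentsWithStats(m)
for i in range(1,n):
    if st[i,4]>200: print(st[i],ce[i],ray('w2',*ce[i],.066), cv2.minAreaRect(np.argwhere(l==i)[:,::-1].astype(np.float32)))
E
```

```text
shift [0.0021 0.0008 0.0956] rot [-0.06  0.21 -3.31] tool x yaw -162.31
[ 346   11   96   77 4211] [396.46734742  48.05533128] [0.36169102 0.29646665 0.066     ] ((393.48541259765625, 51.526424407958984), (69.53294372558594, 76.47718048095703), 28.88658332824707)
[ 235  184   36   36 1129] [253.15943313 202.25686448] [0.48621656 0.24211759 0.066     ] ((252.5, 201.5), (35.0, 35.0), 90.0)
```

View pics/w2.png

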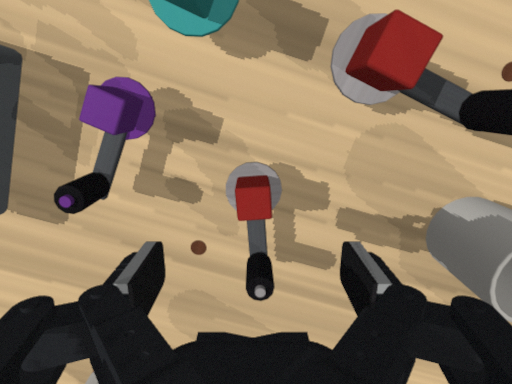

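The wrist view shows the crank's grip top face at about (253,206), its knob tip at (259,291), and its arm at about -4° in the image. I check scale and centre before descending.

```bash
python3 - <<'E'
from h import *
r=lambda u,v,z:ray('w2',u,v,z)
g=r(253.5,206,.066);print('top',g,'w',np.linalg.norm(r(236,206,.066)-r(271,206,.066)),'h',np.linalg.norm(r(253,192,.066)-r(254,220,.066)))
f=r(253.5,188,.030);print('flange',f,'diam',np.linalg.norm(r(226,188,.03)-r(281,188,.03)))
k=r(259.5,291,.076);print('knob',k,np.linalg.norm((k-g)[:2]),[np.degrees(np.arctan2(*(k-a)[1::-1])) for a in (g,f)])
d=np.load('pics/w2.npz');print(d['T'].round(3))
E
```

```text
top [0.48888301 0.24323264 0.066     ] w 0.02547313136042901 h 0.02163857000855294
flange [0.48584901 0.24243374 0.03      ] diam 0.0461976296612805
knob [0.54922744 0.26732951 0.076     ] 0.06497775823153766 [np.float64(21.76792322759145), np.float64(21.44546651187919)]
[[-0.304 -0.912 -0.275  0.419]
 [ 0.953 -0.291 -0.088  0.22 ]
 [ 0.    -0.289  0.957  0.271]
 [ 0.     0.     0.     1.   ]]
```

Emit:
apply_moves(
  moves=[
    [[0.001, 0.0015, 0.03, 0, 0, -3.9, -1], [0, 0, 0.03, 0, 0, 0, -1], [0, 0, 0.022, 0, 0, 0, -1], [0, 0, 0.01, 0, 0, 0, -1], [0, 0, 0, 0, 0, 0, -1]],
  ],
)

```text
time: 5.3
eef_pos: [0.4974, 0.2479, 0.0474]
tcp_rot: [-0.186, 0.983, 0.001, 0.012]
contact_force: [0.2, -0.0, -1.0]
opening: 0.997
```

```bash
python3 - <<'E'
from h import *
goto([.4878,.2425,.034],201.6); print(ctrl.get_state()['eef_pos'])
E
```

```text
shift [ 0.0112 -0.0015  0.0132] rot [-0.1   1.43 -0.19] tool x yaw -158.59
[0.49738659 0.24791304 0.0474393 ]
```

Emit:
apply_moves(
  moves=[
    [[0.006, -0.001, 0.004, 0, 0.7, 0, -1], [0.005, 0, 0.004, 0, 0.7, 0, -1], [0, 0, 0.004, 0, 0, 0, -1], [0, 0, 0, 0, 0, 0, -1]],
  ],
)

```text
time: 5.7
eef_pos: [0.4903, 0.2441, 0.0395]
tcp_rot: [-0.185, 0.983, -0.001, 0.004]
contact_force: [0.2, 0.4, 0.7]
opening: 0.998
```

```bash
python3 - <<'E'
from h import *
goto([.4878,.2425,.034],201.6); print(ctrl.get_state()['eef_pos'])
E
```

```text
shift [ 0.003  -0.0006  0.0055] rot [-0.14  0.4  -0.23] tool x yaw -158.63
[0.49029332 0.2441188  0.03954488]
```

Emit:
apply_moves(
  moves=[
    [[0.003, -0.0005, 0.0045, 0, 0.4, 0, -1], [0.001, 0, 0.001, 0, 0, 0, -1], [0, 0, 0, 0, 0, 0, -1]],
  ],
)

```text
time: 6.0
eef_pos: [0.4871, 0.2422, 0.0345]
tcp_rot: [-0.185, 0.983, -0.001, 0.001]
contact_force: [0.4, -0.1, 0.7]
opening: 1.0
```

Emit:
apply_moves(
  moves=[
    [[0, 0, 0, 0, 0, 0, 1], [0, 0, 0, 0, 0, 0, 1], [0, 0, 0, 0, 0, 0, 1], [0, 0, 0, 0, 0, 0, 1], [0, 0, 0, 0, 0, 0, 1], [0, 0, 0, 0, 0, 0, 1], [0, 0, 0, 0, 0, 0, 1], [0, 0, 0, 0, 0, 0, 1]],
  ],
  force=70,
)

```text
time: 6.8
eef_pos: [0.4874, 0.2423, 0.0348]
tcp_rot: [-0.185, 0.983, -0.001, 0.001]
contact_force: [-0.9, -0.2, -0.3]
opening: 0.292
```

```bash
python3 - <<'E'
from h import *
goto([.4878,.2425,.034],201.6); s=ctrl.get_state();print(s)
E
```

```text
shift [-0.0005  0.0001  0.0008] rot [-0.13  0.09 -0.26] tool x yaw -158.66
{'time': 6.8, 'qpos': array([ 0.2758717 ,  0.25204638,  2.02029215, -0.00285532,  0.86748054,
       -1.66549833]), 'dq': array([ 0.00045498,  0.00026108, -0.00199251, -0.00110156, -0.00135925,
        0.0009028 ]), 'joint_efforts': array([-1.02626538e-03, -3.27322197e+01, -2.28321075e+01, -3.76849738e-02,
       -3.52095359e-02,  1.02859878e-03]), 'eef_pos': array([0.48736593, 0.24226929, 0.03477927]), 'tcp_rot': array([-1.85134807e-01,  9.82712129e-01, -1.00500890e-03,  9.81733841e-04]), 'contact_force': array([-0.89362484, -0.22118098, -0.2714143 ]), 'wrist_torque': array([0.04193862, 0.02018899, 0.02538959]), 'opening': 0.29197995544474137}
```

Emit:
apply_moves(
  moves=[
    [[0, 0, -0.015, 0, 0, 0, 1], [0, 0, -0.03, 0, 0, 0, 1], [0, 0, -0.035, 0, 0, 0, 1], [0, 0, -0.035, 0, 0, 0, 1], [0, 0, -0.02, 0, 0, 0, 1], [0, 0, 0, 0, 0, 0, 1]],
  ],
)

```text
time: 7.4
eef_pos: [0.482, 0.241, 0.1716]
tcp_rot: [-0.185, 0.983, -0.002, -0.006]
contact_force: [0.8, -0.2, -4.4]
opening: 0.292
```

Emit:
apply_moves(
  moves=[
    [[0.002, -0.02, 0, 0, 0, 0, 1], [0.002, -0.034, 0, 0, 0, 0, 1], [0.002, -0.034, 0, 0, 0, 0, 1], [0.002, -0.034, 0, 0, 0, 0, 1], [0.002, -0.034, 0, 0, 0, 0, 1], [0.002, -0.034, 0, 0, 0, 0, 1], [0.002, -0.034, 0, 0, 0, 0, 1], [0.002, -0.034, 0, 0, 0, 0, 1], [0.002, -0.02, 0, 0, 0, 0, 1], [0, 0, 0, 0, 0, 0, 1], [0, 0, 0, 0, 0, 0, 1]],
  ],
)

```text
time: 8.5
eef_pos: [0.5568, -0.033, 0.1533]
tcp_rot: [-0.187, 0.982, 0.003, -0.02]
contact_force: [0.4, -0.9, -4.8]
opening: 0.295
```

```bash
python3 - <<'E'
from h import *
s=ctrl.get_state();print(s['eef_pos'],s['qpos'],s['contact_force'],s['opening']); goto([.57,-.02,.17],201.6)
save('wrist','w3')
E
```

```text
[ 0.55680339 -0.03303848  0.15325022] [-0.23585504  0.13014872  1.90978166 -0.01285632  1.14068888 -2.17653641] [ 0.35381548 -0.85489353 -4.82950604] 0.29489046418915166
shift [-0.0164  0.0075 -0.0173] rot [ 0.74 -2.21 -0.09] tool x yaw -158.47
```

View pics/w3.png

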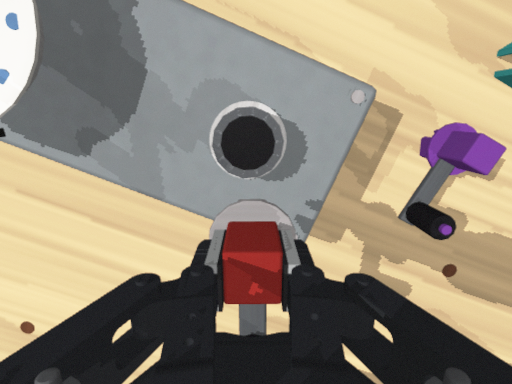

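The crank is held square, with its flange arc top at about (253,201). The collar ring is centred at about (248,139). I measure both with the same camera so that calibration bias cancels.

```bash
python3 - <<'E'
from h import *
d=np.load('pics/w3.npz');im=d['im'];s=ctrl.get_state();R=Rn.from_quat(s['tcp_rot']);p=s['eef_pos']
# collar: bright lip; fit ellipse
g=im[80:200,190:310].astype(int);gr=g.sum(2)
b=(gr>420).astype(np.uint8)
n,l,st,ce=cv2.connectedComponentsWithStats(b);i=1+np.argmax(st[1:,4]);
pts=np.argwhere(l==i)[:,::-1].astype(np.float32)+[190,80]
print('ring px',len(pts),pts.min(0),pts.max(0))
dk=(gr<110).astype(np.uint8);n,l,st,ce=cv2.connectedComponentsWithStats(dk);j=1+np.argmax(st[1:,4]);print('dark',st[j],ce[j]+[190,80],ray('w3',*(ce[j]+[190,80]),.084))
W=np.array([ray('w3',*q,.084)[:2] for q in cv2.convexHull(pts.astype(np.float32))[:,0]])
A=np.c_[2*W,np.ones(len(W))];x=np.linalg.lstsq(A,(W**2).sum(1),rcond=None)[0];print('collar',x[:2],'r',np.sqrt(x[2]+x[:2]@x[:2]))
def tool(u,v,tz):
    K,T=d['K'],d['T'];q=np.linalg.solve(K,[u,v,1]);r=T[:3,:3]@[q[0],-q[1],-q[2]];o=T[:3,3]
    r=R.inv().apply(r);o=R.inv().apply(o-p);return o+r*(tz-o[2])/r[2]
for q in [(253,201),(225,214),(281,214)]: print('flange',q,tool(*q,.0048))
for q in [(222,303),(283,303),(231,222),(276,222)]: print('grip top',q,tool(*q,-.0312))
E
```

```text
ring px 9059 [190.  80.] [309. 199.]
dark [  32   37   52   52 1946] [247.3663926  143.65570401] [ 0.5141164  -0.05163684  0.084     ]
collar [ 0.51460467 -0.04957717] r 0.05936677199773174
flange (253, 201) [0.02304507 0.0009735  0.0048    ]
flange (225, 214) [ 0.01586598 -0.01370348  0.0048    ]
flange (281, 214) [0.01584714 0.01566394 0.0048    ]
grip top (222, 303) [-0.01166755 -0.0126466  -0.0312    ]
grip top (283, 303) [-0.01169709  0.01391729 -0.0312    ]
grip top (231, 222) [ 0.02632189 -0.00795449 -0.0312    ]
grip top (276, 222) [ 0.02630967  0.01000599 -0.0312    ]
```

```bash
python3 - <<'E'
from h import *
im=np.load('pics/w3.npz')['im']
r=lambda u,v:ray('w3',u,v,.084)[:2]
hs=cv2.HoughCircles(cv2.resize(cv2.cvtColor(im[90:190,195:300],cv2.COLOR_RGB2GRAY),None,fx=4,fy=4,interpolation=cv2.INTER_CUBIC),cv2.HOUGH_GRADIENT,1.5,20,param1=120,param2=40,minRadius=90,maxRadius=170)
if hs is not None:
  for h in hs[0][:5]: 
    u,v,q=h/4;print('hough',u+195,v+90,q,r(u+195,v+90),np.linalg.norm(r(u+195+q,v+90)-r(u+195-q,v+90))/2)
P=np.array([r(*q) for q in [(210,139),(287,140),(248,101),(248,180)]]);print(P,(P[0]+P[1])/2,(P[2]+P[3])/2,np.linalg.norm(P[0]-P[1])/2,np.linalg.norm(P[2]-P[3])/2)
g=im.sum(2).astype(int)
print('row139',list(g[139,204:225]),list(g[139,274:293]));print('col248',list(g[96:120,248]),list(g[164:186,248]))
E
```

```text
hough 247.6875 139.6875 38.925 [ 0.5114399  -0.05243692] 0.027514697018886806
hough 249.5625 134.4375 33.6 [ 0.50755169 -0.05253759] 0.023652652903664022
hough 250.6875 144.1875 38.55 [ 0.51360336 -0.04930751] 0.02735827826452744
hough 242.0625 144.5625 31.35 [ 0.5160877  -0.05490729] 0.02223782748154554
hough 253.6875 139.6875 33.15 [ 0.50988752 -0.04848882] 0.0234453850042349
[[ 0.52071913 -0.07734694]
 [ 0.50145438 -0.02644291]
 [ 0.48693802 -0.0617691 ]
 [ 0.53851453 -0.04162565]] [ 0.51108675 -0.05189493] [ 0.51272628 -0.05169737] 0.027213738531981255 0.027685262294488172
row139 [np.int64(426), np.int64(432), np.int64(426), np.int64(425), np.int64(440), np.int64(537), np.int64(630), np.int64(626), np.int64(549), np.int64(354), np.int64(307), np.int64(300), np.int64(297), np.int64(302), np.int64(302), np.int64(303), np.int64(289), np.int64(215), np.int64(108), np.int64(96), np.int64(103)] [np.int64(207), np.int64(304), np.int64(301), np.int64(307), np.int64(306), np.int64(309), np.int64(309), np.int64(312), np.int64(320), np.int64(410), np.int64(500), np.int64(497), np.int64(432), np.int64(332), np.int64(324), np.int64(335), np.int64(335), np.int64(330), np.int64(327)]
col248 [np.int64(428), np.int64(425), np.int64(415), np.int64(424), np.int64(464), np.int64(619), np.int64(661), np.int64(658), np.int64(660), np.int64(657), np.int64(579), np.int64(393), np.int64(309), np.int64(308), np.int64(309), np.int64(310), np.int64(309), np.int64(311), np.int64(314), np.int64(261), np.int64(156), np.int64(95), np.int64(107), np.int64(106)] [np.int64(92), np.int64(91), np.int64(83), np.int64(95), np.int64(98), np.int64(162), np.int64(276), np.int64(309), np.int64(303), np.int64(301), np.int64(305), np.int64(300), np.int64(303), np.int64(375), np.int64(549), np.int64(500), np.int64(468), np.int64(462), np.int64(463), np.int64(459), np.int64(458), np.int64(461)]
```

```bash
python3 - <<'E'
from h import *
c=ray('w3',247.7,142.2,.084);print(c)
goto([c[0],c[1],.155],201.6)
E
```

```text
[ 0.5130766  -0.05178868  0.084     ]
shift [ 0.0475 -0.0016 -0.0001] rot [ 0.72 -2.24 -0.04] tool x yaw -158.43
```

Emit:
apply_moves(
  moves=[
    [[0.01, 0, 0, 0.4, -1.1, 0, 1], [0.013, -0.0005, 0, 0.3, -1.1, 0, 1], [0.013, -0.0005, 0, 0, 0, 0, 1], [0.008, -0.0005, 0, 0, 0, 0, 1], [0.003, 0, 0, 0, 0, 0, 1], [0, 0, 0, 0, 0, 0, 1]],
  ],
)

```text
time: 9.15
eef_pos: [0.5089, -0.0466, 0.1512]
tcp_rot: [-0.19, 0.982, 0.002, -0.002]
contact_force: [0.4, 0.6, -4.1]
opening: 0.287
```

```bash
python3 - <<'E'
from h import *
s=ctrl.get_state();print(s['eef_pos'],s['contact_force'])
goto([.5127,-.052,.125],201.6)
E
```

```text
[ 0.50888823 -0.04656185  0.15117147] [ 0.39464014  0.56751317 -4.10629682]
shift [-0.0016 -0.0066  0.0261] rot [ 0.26 -0.18  0.34] tool x yaw -158.06
```

Emit:
apply_moves(
  moves=[
    [[-0.001, -0.004, 0.01, 0.2, -0.2, 0, 1], [-0.001, -0.003, 0.01, 0, 0, 0, 1], [0, 0, 0.006, 0, 0, 0, 1], [0, 0, 0, 0, 0, 0, 1]],
  ],
)

```text
time: 9.55
eef_pos: [0.5148, -0.0526, 0.1228]
tcp_rot: [-0.19, 0.982, 0.0, 0.001]
contact_force: [-0.3, 0.9, -4.6]
opening: 0.291
```

```bash
python3 - <<'E'
from h import *
s=ctrl.get_state();print(s['eef_pos'],s['contact_force'])
goto([.5127,-.052,.120],201.6)
E
```

```text
[ 0.51477325 -0.05257628  0.12283949] [-0.2786426   0.94039659 -4.55882294]
shift [0.0017 0.0013 0.0028] rot [0.03 0.08 0.36] tool x yaw -158.04
```

Emit:
apply_moves(
  moves=[
    [[0.0017, 0.0013, 0, 0, 0, 0, 1], [0, 0, 0, 0, 0, 0, 1], [0, 0, 0.003, 0, 0, 0, 1], [0, 0, 0.003, 0, 0, 0, 1], [0, 0, 0, 0, 0, 0, 1]],
  ],
)

```text
time: 10.05
eef_pos: [0.5129, -0.0519, 0.1162]
tcp_rot: [-0.19, 0.982, 0.0, 0.001]
contact_force: [-0.0, -0.0, -3.9]
opening: 0.291
```

```bash
python3 - <<'E'
from h import *
s=ctrl.get_state();print(s['eef_pos'],s['contact_force'],s['wrist_torque'])
goto([.5127,-.052,.112],201.6)
E
```

```text
[ 0.51292892 -0.0519216   0.11624912] [-0.01998105 -0.03856282 -3.89888635] [0.00668595 0.07933352 0.07232661]
shift [0.0002 0.     0.0042] rot [0.04 0.07 0.36] tool x yaw -158.04
```

Rim is inside the mouth (about 2.5 mm deep) with no contact. I continue gently.

Emit:
apply_moves(
  moves=[
    [[0, 0, 0.002, 0, 0, 0, 1], [0, 0, 0.002, 0, 0, 0, 1], [0, 0, 0.002, 0, 0, 0, 1], [0, 0, 0, 0, 0, 0, 1]],
  ],
)

```text
time: 10.45
eef_pos: [0.5132, -0.052, 0.1101]
tcp_rot: [-0.19, 0.982, 0.0, 0.001]
contact_force: [-0.3, -1.0, -3.6]
opening: 0.296
```

Emit:
apply_moves(
  moves=[
    [[0, 0, 0.0015, 0, 0, 0, 1], [0, 0, 0.0015, 0, 0, 0, 1], [0, 0, 0, 0, 0, 0, 1]],
  ],
)

```text
time: 10.75
eef_pos: [0.5138, -0.0521, 0.1087]
tcp_rot: [-0.191, 0.982, 0.0, 0.001]
contact_force: [-0.7, 0.1, -4.0]
opening: 0.291
```

Emit:
apply_moves(
  moves=[
    [[0, 0, 0.002, 0, 0, 0, 1], [0, 0, 0.002, 0, 0, 0, 1]],
  ],
)

```text
time: 10.95
eef_pos: [0.5144, -0.0522, 0.1081]
tcp_rot: [-0.191, 0.982, 0.0, 0.001]
contact_force: [-5.8, 2.3, 11.0]
opening: 0.295
```

Emit:
apply_moves(
  moves=[
    [[0.001, 0, 0.001, 0, 0, 5, 1], [0.0005, 0, 0.001, 0, 0, 5, 1], [0, 0, 0.0015, 0, 0, 5, 1]],
  ],
)

```text
time: 11.25
eef_pos: [0.5153, -0.0534, 0.1085]
tcp_rot: [-0.057, 0.998, -0.001, 0.003]
contact_force: [-4.6, -0.0, 7.0]
opening: 0.294
```

Emit:
apply_moves(
  moves=[
    [[0.0025, 0.0012, 0.0005, 0, 0, 5, 1], [0.001, 0.0005, 0.0015, 0, 0, 5, 1], [0.0005, 0, 0.0015, 0, 0, 5, 1]],
  ],
)

```text
time: 11.55
eef_pos: [0.5142, -0.0532, 0.1086]
tcp_rot: [0.079, 0.997, -0.001, 0.007]
contact_force: [-2.0, 1.1, 5.1]
opening: 0.292
```

```bash
python3 - <<'E'
from h import *
goto([.5127,-.052,.1085],171)
E
```

```text
shift [0.0017 0.0009 0.0001] rot [-0.11  0.82 -0.08] tool x yaw 170.92
```

Emit:
apply_moves(
  moves=[
    [[0.0015, 0.001, 0.0005, 0, 0.6, 5, 1], [0.001, 0.0005, 0.0015, 0, 0.4, 5, 1], [0.0008, 0.0003, 0.0015, 0, 0.2, 5, 1], [0.0008, 0, 0.0015, 0, 0, 5, 1]],
  ],
)

```text
time: 11.95
eef_pos: [0.5151, -0.0523, 0.1085]
tcp_rot: [0.258, 0.966, -0.001, 0.002]
contact_force: [-2.9, 0.5, 4.0]
opening: 0.294
```

```bash
python3 - <<'E'
from h import *
goto([.5127,-.052,.1085],151);s=ctrl.get_state();print(s['wrist_torque'],s['qpos'][5])
E
```

```text
shift [ 0.0022 -0.0009  0.    ] rot [-0.07  0.31 -0.85] tool x yaw 150.15
[0.04750883 0.33967225 0.05035391] -1.3444228867400851
```

Emit:
apply_moves(
  moves=[
    [[0.001, 0, 0.001, 0, 0.3, 5, 1], [0.0008, 0, 0.0015, 0, 0.2, 5, 1], [0.0008, 0, 0.0015, 0, 0.2, 5, 1], [0.0008, 0, 0.0015, 0, 0.2, 5, 1]],
  ],
)

```text
time: 12.35
eef_pos: [0.5159, -0.053, 0.1084]
tcp_rot: [0.427, 0.904, -0.001, -0.0]
contact_force: [-2.8, -1.4, 5.5]
opening: 0.292
```

```bash
python3 - <<'E'
from h import *
goto([.5143,-.052,.1085],131);s=ctrl.get_state();print(s['wrist_torque'],s['qpos'][5])
E
```

```text
shift [ 0.0018 -0.0006 -0.0001] rot [-0.07  0.   -1.53] tool x yaw 129.47
[-0.18558245  0.78002208  0.0547275 ] -0.9859231290522154
```

Emit:
apply_moves(
  moves=[
    [[0.002, -0.001, 0.0005, 0, 0, 5, 1], [0.0015, -0.001, 0.0015, 0, 0, 5, 1], [0.001, -0.001, 0.0015, 0, 0, 5, 1], [0.001, -0.001, 0.0015, 0, 0, 5, 1]],
  ],
)

```text
time: 12.75
eef_pos: [0.5125, -0.0522, 0.1046]
tcp_rot: [0.583, 0.812, 0.001, 0.005]
contact_force: [1.6, 0.2, -4.2]
opening: 0.291
```

```bash
python3 - <<'E'
from h import *
goto([.5143,-.052,.1085],111);s=ctrl.get_state();print(s['wrist_torque'],s['qpos'][5])
E
```

```text
shift [-0.0004  0.0018 -0.0039] rot [ 0.38  0.43 -2.39] tool x yaw 108.61
[ 0.03682899 -0.24334845  0.00728165] -0.6210850887370202
```

Dropped past the lugs, so it is aligned. I lower it straight down, gently.

Emit:
apply_moves(
  moves=[
    [[0, 0.0005, 0.002, 0.3, 0.3, 0, 1], [0, 0, 0.002, 0, 0, 0, 1], [0, 0, 0.002, 0, 0, 0, 1]],
  ],
)

```text
time: 13.05
eef_pos: [0.5129, -0.052, 0.0971]
tcp_rot: [0.582, 0.813, 0.0, 0.001]
contact_force: [0.2, -0.6, -4.2]
opening: 0.288
```

Emit:
apply_moves(
  moves=[
    [[0, 0, 0.0015, 0, 0, 0, 1], [0, 0, 0.0015, 0, 0, 0, 1], [0, 0, 0.0015, 0, 0, 0, 1], [0, 0, 0, 0, 0, 0, 1]],
  ],
)

```text
time: 13.45
eef_pos: [0.5133, -0.0521, 0.0951]
tcp_rot: [0.581, 0.814, -0.0, 0.0]
contact_force: [0.3, -0.2, -4.4]
opening: 0.291
```

```bash
python3 - <<'E'
from h import *
goto([.5127,-.052,.0948],108.6);s=ctrl.get_state();print(s['wrist_torque'],s['qpos'][5])
E
```

```text
shift [ 0.0003 -0.0005  0.0003] rot [-0.03  0.04  0.33] tool x yaw 108.93
[0.06093199 0.01454273 0.02026997] -0.627372186885782
```

Emit:
apply_moves(
  moves=[
    [[0, 0, 0.0015, 0, 0, 0, 1], [0, 0, 0.0015, 0, 0, 0, 1]],
  ],
)

```text
time: 13.65
eef_pos: [0.5137, -0.0523, 0.0947]
tcp_rot: [0.581, 0.814, -0.001, -0.0]
contact_force: [-5.3, 1.3, 9.5]
opening: 0.29
```

Emit:
apply_moves(
  moves=[
    [[0, 0, 0.0005, 0, 0, 6, 1], [0, 0, 0.0005, 0, 0, 6, 1], [0, 0, 0.0005, 0, 0, 6, 1], [0, 0, 0.0005, 0, 0, 6, 1]],
  ],
)

```text
time: 14.05
eef_pos: [0.5145, -0.0525, 0.0947]
tcp_rot: [0.741, 0.672, -0.001, 0.001]
contact_force: [-2.2, 0.6, 1.8]
opening: 0.292
```

```bash
python3 - <<'E'
from h import *
goto([.5131,-.052,.0948],108.6-24);s=ctrl.get_state();print(s['wrist_torque'],s['qpos'][5])
E
```

```text
shift [ 0.0004 -0.0014 -0.0001] rot [-0.02  0.14 -0.21] tool x yaw 84.39
[0.19074827 0.40065494 0.35768247] -0.1972052649424969
```

Home (z 0.0947), and the drive is turning at about 0.36 N m. I keep winding.

Emit:
apply_moves(
  moves=[
    [[0, -0.001, 0.0002, 0, 0.1, 8, 1], [0, -0.0005, 0.0002, 0, 0, 8, 1], [0, -0.0005, 0.0002, 0, 0, 8, 1], [0, -0.0005, 0.0002, 0, 0, 8, 1], [0, -0.0005, 0.0002, 0, 0, 8, 1], [0, -0.0005, 0.0002, 0, 0, 8, 1]],
  ],
)

```text
time: 14.65
eef_pos: [0.5141, -0.0526, 0.0948]
tcp_rot: [0.953, 0.302, 0.002, 0.004]
contact_force: [-1.2, -0.2, -0.4]
opening: 0.293
```

```bash
python3 - <<'E'
from h import *
goto([.5131,-.052,.0948],84.4-48);s=ctrl.get_state();print(s['wrist_torque'],s['contact_force'],s['qpos'][5])
E
```

```text
shift [-0.0004 -0.0011 -0.    ] rot [ 0.56 -0.07 -1.25] tool x yaw 35.15
[-0.02650759  0.16693902  0.35413832] [-1.18434308 -0.175534   -0.35671245] 0.6645651073113592
```

Emit:
apply_moves(
  moves=[
    [[-0.0006, -0.0006, 0.0002, 0.4, 0, 8, 1], [-0.0004, 0, 0.0002, 0, 0, 8, 1], [-0.0005, 0, 0.0002, 0, 0, 8, 1], [-0.0005, 0, 0.0002, 0, 0, 8, 1], [-0.0005, 0, 0.0002, 0, 0, 8, 1], [-0.0005, 0, 0.0002, 0, 0, 8, 1]],
  ],
)

```text
time: 15.25
eef_pos: [0.5137, -0.0529, 0.0948]
tcp_rot: [0.992, -0.123, 0.005, 0.001]
contact_force: [0.6, 0.5, -2.5]
opening: 0.295
```

```bash
python3 - <<'E'
from h import *
goto([.5131,-.052,.0948],35.2-48);s=ctrl.get_state();print(s['wrist_torque'],s['contact_force'],s['qpos'][5])
E
```

```text
shift [-0.0008 -0.0008  0.    ] rot [ 0.08 -0.59 -1.37] tool x yaw -14.17
[0.09135936 0.08373469 0.36869803] [ 0.55684862  0.45239322 -2.50953803] 1.5196806303735004
```

Emit:
apply_moves(
  moves=[
    [[-0.0006, -0.0006, 0.0002, 0, -0.5, 6, 1], [-0.0004, 0, 0.0002, 0, 0, 6, 1], [-0.0004, 0, 0.0002, 0, 0, 6, 1]],
  ],
)

```text
time: 15.55
eef_pos: [0.5137, -0.0529, 0.0947]
tcp_rot: [0.96, -0.28, 0.003, 0.002]
contact_force: [0.3, 0.2, -0.3]
opening: 0.292
```

```bash
python3 - <<'E'
from h import *
goto([.5131,-.052,.0948],-14.2-18);s=ctrl.get_state();print(s['wrist_torque'],s['contact_force'],s['qpos'][5]);save('side','side1');o=cv2.imread('pics/side1.png')[170:384,170:370]
a=cv2.imread('pics/side0.png')[170:384,170:370]
cv2.imwrite('pics/cmp.png',cv2.resize(np.hstack([a,o]),None,fx=2,fy=2))
E
```

```text
shift [-0.001  -0.0004 -0.0001] rot [ 0.13 -0.34 -0.36] tool x yaw -32.56
[0.08438035 0.16453307 0.36444396] [ 0.31765144  0.16671517 -0.31519688] 1.8442842873609235
```

View pics/cmp.png

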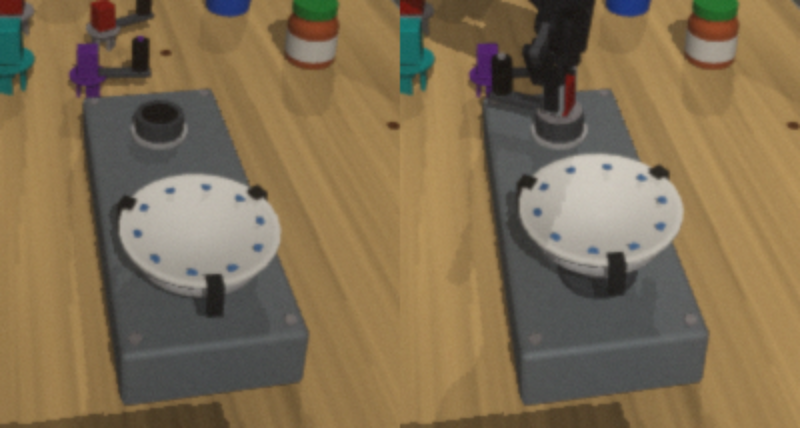

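The crank is seated in the collar and the plate is visibly higher, its clip having moved from (215,295) to (616,273). I keep going until the torque shows the stop.

Emit:
apply_moves(
  moves=[
    [[-0.001, -0.0004, 0.0002, 0, -0.3, 6, 1], [-0.0004, 0, 0.0002, 0, 0, 6, 1], [-0.0004, 0, 0.0002, 0, 0, 6, 1]],
  ],
)

```text
time: 15.9
eef_pos: [0.513, -0.0522, 0.0949]
tcp_rot: [0.911, -0.412, 0.002, 0.006]
contact_force: [-1.6, 3.7, 2.7]
opening: 0.294
```

```bash
python3 - <<'E'
from h import *
goto([.5131,-.052,.0948],-32.5-18);s=ctrl.get_state();print(s['wrist_torque'],s['contact_force'],s['qpos'][5])
E
```

```text
shift [-0.0001 -0.0002  0.0001] rot [ 0.48 -0.49  1.79] tool x yaw -48.7
[0.77196769 0.30689279 3.27659811] [-1.59683123  3.73952766  2.74964112] 2.1360499748105153
```

Emit:
apply_moves(
  moves=[
    [[0, 0, 0.0002, 0.3, -0.3, 2, 1], [0, 0, 0.0002, 0, 0, 2, 1]],
  ],
)

```text
time: 16.1
eef_pos: [0.513, -0.0522, 0.095]
tcp_rot: [0.9, -0.436, 0.001, 0.004]
contact_force: [-0.9, -0.3, 0.5]
opening: 0.29
```

```bash
python3 - <<'E'
from h import *
goto([.5131,-.052,.0948],-48.7);s=ctrl.get_state();print(s['wrist_torque'],s['contact_force'],s['qpos'][5])
E
```

```text
shift [-0.0001 -0.0002  0.0002] rot [ 0.4  -0.36 -2.96] tool x yaw -51.66
[ 0.09843884 -0.09459745  1.67062004] [-0.92973086 -0.31158804  0.50655416] 2.184951471800732
```

The torque jumped from 0.36 to 3.3 N m with almost no further turn, so that is the stop. I release, retreat straight up and check.

Emit:
apply_moves(
  moves=[
    [[0, 0, 0, 0, 0, -1, 1], [0, 0, 0, 0, 0, 0, 1], [0, 0, 0, 0, 0, 0, -0.5], [0, 0, 0, 0, 0, 0, -0.5], [0, 0, 0, 0, 0, 0, -0.5], [0, 0, 0, 0, 0, 0, -1], [0, 0, 0, 0, 0, 0, -1], [0, 0, 0, 0, 0, 0, -1]],
  ],
)

```text
time: 16.9
eef_pos: [0.5153, -0.0532, 0.096]
tcp_rot: [0.899, -0.438, 0.004, 0.0]
contact_force: [-0.4, -0.1, -0.7]
opening: 0.999
```

Emit:
apply_moves(
  moves=[
    [[0, 0, -0.01, 0, 0, 0, -1], [0, 0, -0.02, 0, 0, 0, -1], [0, 0, -0.03, 0, 0, 0, -1], [0, 0, -0.03, 0, 0, 0, -1], [0, 0, -0.03, 0, 0, 0, -1], [0, 0, -0.02, 0, 0, 0, -1], [0, 0, 0, 0, 0, 0, -1]],
  ],
)

```text
time: 17.6
eef_pos: [0.5141, -0.0522, 0.2448]
tcp_rot: [0.899, -0.439, 0.004, -0.0]
contact_force: [-0.4, -0.1, -0.1]
opening: 1.002
```

```bash
python3 - <<'E'
from h import *
s=ctrl.get_state();print(s['contact_force'],s['wrist_torque'])
o,_=save('side','side2');w,_=save('wrist','w4')
o=cv2.resize(o[170:384,170:370],None,fx=1.8,fy=1.8)
w=cv2.resize(w,(513,385));cv2.imwrite('pics/cmp2.png',cv2.resize(np.hstack([o[:385],w[:385]]),None,fx=.9,fy=.9))
E
```

```text
[-0.37385114 -0.14300013 -0.05993898] [ 0.00305316  0.00400084 -0.0124801 ]
```

View pics/cmp2.png

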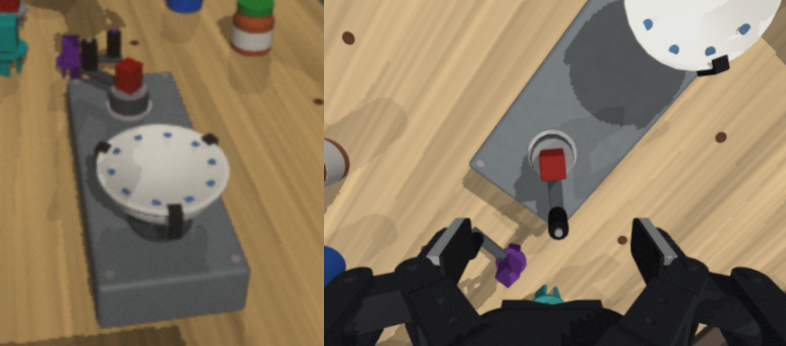

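```bash
python3 - <<'E'
from h import *
a=np.load('pics/side0.npz')['im'];
t=a[255:330,222:316]
C=np.array([.511,-.252])
for n in ('side1','side2'):
    b=np.load('pics/%s.npz'%n)['im'];r=cv2.matchTemplate(b[210:345,200:340],t,cv2.TM_CCOEFF_NORMED);_,s,_,l=cv2.minMaxLoc(r);print(n,s,'dy',l[1]+210-255,'dx',l[0]+200-222)
print([ (proj('side0',[*C,.1+d])-proj('side0',[*C,.1])).round(1) for d in (.005,.010,.02,.025,.03)])
E
```

```text
side1 0.9635318517684937 dy -10 dx 1
side2 0.9585334062576294 dy -11 dx 0
[array([ 0.1, -2.3]), array([ 0.2, -4.6]), array([ 0.5, -9.3]), array([  0.6, -11.7]), array([  0.7, -14.1])]
```

```bash
python3 -c "
from plant import ctrl
print(ctrl.sign_off(), ctrl.get_state()['contact_force'])"
```

```text
the job is handed in; nothing more can be done
the job is handed in; nothing more can be done
```

The crank is seated on the hidden drive, the platform appears to be fully up against its stop, and I let go and handed the job in. Signing off gave no verdict, so success rests on my own checks.

- **Picking and seating:** I chose the smaller red crank and lowered it into the collar. It stopped on the lugs with about 15 N of push, so I turned it clockwise under light pressure. After about 90° it dropped in, and the tool height then matched "home" to within 0.5 mm.
- **Winding:** I turned it about 157° clockwise at roughly 0.36 N m. The torque then jumped to 3.3 N m with almost no further turn, which I took as the upper stop. A gentle extra push moved the gripper about 3° more; I took that as slip in the grip or springiness.
- **Last checks:** The final pictures show the crank upright in the collar and the gripper clear, with the contact force near zero. I never went near the jars or the mug. The run used about 18 s of the 72 s.
- **Platform height:** I did not measure the absolute height. The side camera shows a rise of about 24 mm, good to about 2 mm, and the turn angle predicts about 25–27 mm. That would mean it started at about 10 mm, within the stated range.

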